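# Turn the grating drum home on its key

## Robot

A 6-joint arm with a two-finger parallel gripper is mounted at the origin on the work surface. World frame = base frame: x ahead of the robot, y to its left, z up, the work surface at z = 0. Lengths are in m, angles in rad, forces in N, time in s.
With the tool pointing down it reaches from about 0.275 to 0.725 m from the base axis. Payload 15.9 kg.
Tool frame: the origin (TCP) lies at the very end of the fingers, on their centre line; the grasp point (between the pads) lies behind it (manip.pinch_z is the x of the grasp point in the tool frame, in m); x points along the fingers, z is the direction in which the jaws open and shut, and the axes are right-handed (so a half turn about x gives the same grasp; the last joint's range is limited). The gripper opens to 85 mm and grips with 20 to 120 N. Pads are 22 mm wide; open, the fingers measure 114 mm over their backs; the gripper's body (76 mm by 85 mm) begins 54 mm behind the grasp point. The pads swing forward as they close: fully open they stand 13 mm farther back than shut.
Start: joints at [1.123, 0.213, -0.034, 1.323, 0, 1.571], TCP at [0.216, 0.451, 0.231] pointing down, gripper open.
Joint ranges: [-2.98, 2.98], [-0.74, 1.72], [-1.14, 1.35], [-2.1, 2.04], [-1.57, 1.44], [-3.14, 3.14]. Speed limits (rad/s): [1.89, 1.89, 2.39, 2.57, 3.14, 3.14].

## Interface

Orientations are given as a rotation vector (axis times angle).
In Python, from workcell import manip gives the robot as it stands.
- The arm moves only by the tool arm_command, never from a script. Its argument "plan" is a list of rows, each a list of 6 numbers: the shift along the tool's x, y, z in mm, then the turn, a rotation vector about the tool's x, y, z in rad. A call has 1 to 12 rows; each row shifts and turns the pose as measured when the row begins, along the tool's axes as they then stand; what a row does not reach is not made up. A row lasts 1/8 s, in which the tool goes at most 62.5 mm and 10.7 degrees, less where a joint would pass 70% of its speed; a pose out of reach is approached as far as the arm can. A call is refused whole if a number of a shift passes 62.5 or a number of a turn 0.188, either way. A call with a gripper value outside its range is refused whole. "fingers" is the closure in counts, from 0 (fully open) to 255 (shut), set as the call begins (left out, the last holds). The fingers move at their own pace and stop on an object; "grip_force" is the grip in N (left out, the last holds). Time passes only in rows, so rows that do not move let the fingers close. It gives the time, the measured TCP pose, the force and the opening at its end, in the units of the state.
- manip.get_state(): the state, without advancing time (a new reading comes with each control period).
- manip.grab_frame(name): name is "side" or "top"; returns the picture (420x560x3 uint8, blue, green, red); there is no depth.
- manip.get_calibration(name): a dict with "K" (3x3 intrinsics, pixels), "R" (3x3) and "t" (3): a world point X has camera coordinates R X + t. Camera axes: x right, y down, z forward; pixel columns grow to the right and rows downward; lengths in m; the calibration is good to about 2 mm. A picture is of the moment at which its call begins. get_calibration takes no time and is no camera call.
- manip.job_done(): hands the job in, once; it reports no verdict.
The state is a dict: "time_s": time; "q": joint angles; "qvel": joint speeds; "joint_torque": joint torques, N m; "eef_pos": TCP position; "eef_rot": TCP orientation; "ft_force": force on the tool from outside, world axes, zero at the start; "wrist_torque": the same for the moment, N m; "width": finger opening in m.
Only numpy, scipy, OpenCV 4.12 (cv2) and the standard library are available. Lean on these libraries where they do the work, as an engineer would, in place of code of your own. Each camera call takes 0.05 s, during which the arm holds its last target.

## Task

Two cheese graters stand on the market stall; one has its grating drum riding high on top of the cross key of its shaft. Turn that drum by its wing grip until its keyway lines up with the key and it drops fully home on the shaft, then let go. Leave the drum that is already home on the other grater alone.

Things in the scene. Friction and masses are not known exactly. Their poses are not given: they have to be found in the camera images.
- grater: The grater to work on: fixed grey motor base, 210 x 240 mm, 90 mm high, with a round aluminium dish on top (196 mm across, rim to 103 mm height). Origin: centre of its underside on the table; z up. On its z axis stands a steel shaft, 22 mm thick, tip at 160 mm. A drum that is home sits on the round shoulder 104 mm above the origin.
- key (a point): Middle of the top of the straight dark steel cross key that runs through the grater's shaft, 120 mm above the table. The key lies along this point's x axis (same as the grater's): 140 mm from end to end, 12 mm wide, 16 mm high, alike both ways round. From above its two ends show beyond the drum, in the dish.
- drum: The drum riding high: toothed steel cylinder, 84 mm across, 64 mm high, 0.5-0.8 kg, blind bore 26 mm. Origin: centre of its underside; z up. A keyway, 32 mm wide, 18 mm deep, runs right across its underside along its x axis. It starts level on top of the key, on the shaft, turned 40 to 90 degrees out of line either way. Turns freely; within about 10 degrees of in line it falls 16 mm when let go.
- wing_grip (a point): Middle of the black upright wing grip on the drum's flat top, 80 mm above the drum's origin: a bar 66 mm long, 14 mm thick, 33 mm high (from 64 to 97 mm above the drum's origin). It lies along this point's x axis, the drum's x axis, so it is in line with the keyway. A half turn makes no difference.
- drum_other: An identical drum already home on an identical second grater beside the first (16 mm lower than the other drum, its wing grip in line with its key). Origin and axes as for the first drum. To be left alone.

How it is judged:
By the outcome, as a careful person would: the job done as asked, in the order asked, and still so for the second after the job is handed in, with the robot touching nothing.
It also fails if it takes over 35 s, if anything falls off the work surface, if the arm or the gripper's body presses on something with over 40 N, if the wrist force passes 120 N, or if a joint passes its speed limit or range.

## Working session

There is one attempt and no reset: what is moved stays moved. The work goes in short steps, Python scripts to look and compute and a tool call to move; the robot and the scene stay as the last step left them, time stands still between calls to the robot, and variables do not carry over. Pictures are saved under pics/ and viewed, and the job is handed in when it is done.

Besides the shell and the picture viewer there is one more tool, called in YAML: its name, and indented under it one key for each argument. arm_command: Moves the arm, as the interface text tells. Its arguments: {"type":"object","properties":{"plan":{"type":"array","items":{"type":"array","items":{"type":"number"}}},"fingers":{"type":"number"},"grip_force":{"type":"number"}},"required":["plan"]}

```bash
mkdir -p pics; ls
python3 - <<'E'
from workcell import manip
import cv2
for n in("top","side"):
    cv2.imwrite(f"pics/{n}0.png",manip.grab_frame(n)); c=manip.get_calibration(n); print(n,c)
print(manip.get_state(), manip.pinch_z)
E
```

```text
pics
top {'K': array([[505.47209174,   0.        , 278.94049127],
       [  0.        , 505.47209174, 207.57204752],
       [  0.        ,   0.        ,   1.        ]]), 'R': array([[ 0.01355769, -0.99989169, -0.0057266 ],
       [-0.99844414, -0.01322782, -0.05416935],
       [ 0.05408774,  0.0064521 , -0.99851534]]), 't': array([-0.01935352,  0.57234884,  1.08532827])}
side {'K': array([[394.0530201 ,   0.        , 275.44278581],
       [  0.        , 394.0530201 , 211.62066   ],
       [  0.        ,   0.        ,   1.        ]]), 'R': array([[ 0.9997972 , -0.00864278,  0.01818932],
       [ 0.01080546, -0.53196136, -0.84669968],
       [ 0.01699385,  0.84672452, -0.5317601 ]]), 't': array([-0.56602012,  0.10567877,  0.69324771])}
{'time_s': 0.1, 'q': array([ 1.12298498e+00,  2.13299333e-01, -3.49266532e-02,  1.32352386e+00,
       -1.94943272e-05,  1.57080922e+00]), 'qvel': array([-3.72260436e-04, -2.77420018e-03,  8.79929141e-04, -4.08541384e-04,
        7.64385376e-04,  5.29682339e-05]), 'joint_torque': array([ 1.17019357e-03, -6.87250757e+01,  4.87804806e+01,  1.22374197e-02,
        1.61060971e-04, -1.04755790e-05]), 'eef_pos': array([0.2163781 , 0.45043702, 0.23089712]), 'eef_rot': array([-0.87385968,  1.38920625,  0.87299977]), 'ft_force': array([-0.43772479,  0.91565858, -0.39326115]), 'wrist_torque': array([ 0.00166632, -0.03692631,  0.01147936]), 'width': 0.08552217154204292} -0.0187
```

View pics/top0.png

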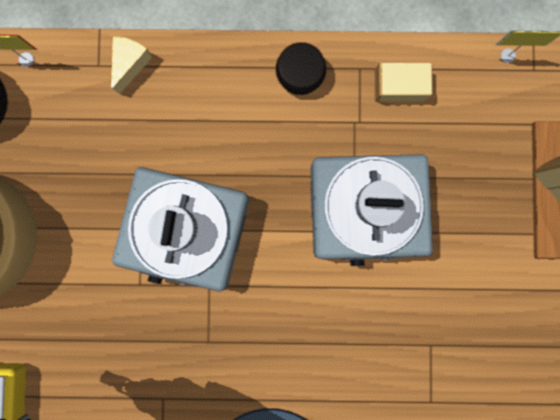

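View pics/side0.png

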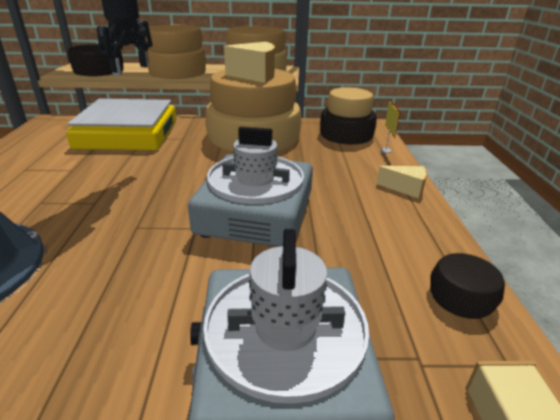

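The right grater in the top view (dish about (374,205)) is the high one: its grip lies crosswise at about (384,203) and its key ends are at (374,177) and (377,234). The left grater (about (172,228)) is home, with grip and key in line. Next I'll zoom in and measure.

```bash
cat > h.py <<'E'
import numpy as np, cv2
from workcell import manip
def ray(n,uv,z):
    c=manip.get_calibration(n); d=np.linalg.inv(c["K"])@np.array([*uv,1.]); C=-c["R"].T@c["t"]; d=c["R"].T@d
    return C+d*(z-C[2])/d[2]
def proj(n,X):
    c=manip.get_calibration(n); p=c["K"]@(c["R"]@np.array(X)+c["t"]); return p[:2]/p[2]
E
python3 - <<'E'
from h import *
im=cv2.imread("pics/top0.png"); g=im.max(axis=2)
cv2.imwrite("pics/zoom.png",cv2.resize(im[150:270,305:440],None,fx=4.9,fy=4.9,interpolation=cv2.INTER_CUBIC))
sub=g[150:270,305:440]
m=(sub<60).astype(np.uint8)
n,l,s,c=cv2.connectedComponentsWithStats(m)
for i in range(1,n):
    if s[i,4]>15:
        pts=np.argwhere(l==i)[:,::-1].astype(np.float32)+[305,150]
        print(s[i],c[i]+[305,150],cv2.minAreaRect(pts.astype(np.float32)), g[l.shape and 0,0])
        z=.217 if s[i,4]>200 else .12
        box=cv2.boxPoints(cv2.minAreaRect(pts.astype(np.float32)))
        print([ray("top",b,z).round(4)[:2] for b in box], ray("top",c[i]+[305,150],z))
E
```

```text
[ 61  49  37   8 261] [384.01532567 202.46360153] ((384.0, 202.5), (7.0, 36.0), 90.0) 172
[array([ 0.579 , -0.1676]), array([ 0.5798, -0.2315]), array([ 0.5673, -0.2315]), array([ 0.5665, -0.1676])] [ 0.57320526 -0.19959399  0.217     ]
[ 45 109  14   7  84] [357.08333333 261.78571429] ((356.5, 262.0), (6.0, 13.0), 90.0) 172
[array([ 0.4679, -0.1529]), array([ 0.4682, -0.1783]), array([ 0.4565, -0.1783]), array([ 0.4562, -0.1529])] [ 0.46265161 -0.16674977  0.12      ]
```

View pics/zoom.png

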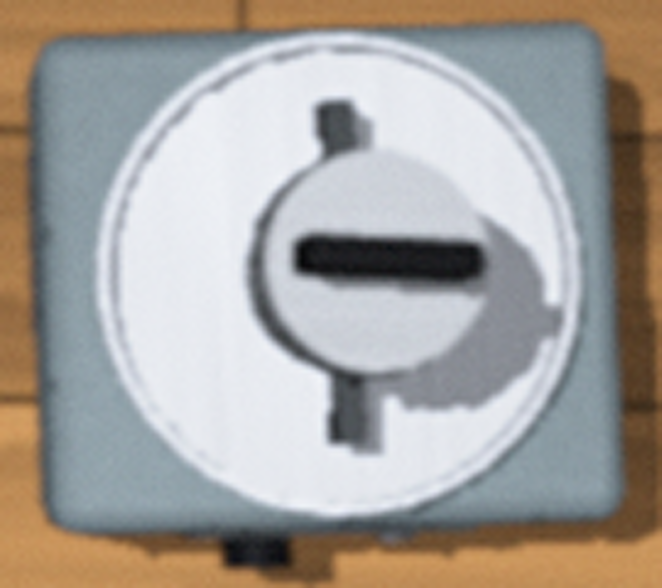

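Run:
```python
from h import *
f=lambda x,y:((x+.5)/4.9-.5+305,(y+.5)/4.9-.5+150)
def line(a,b,z,t):
    A=ray("top",f(*a),z)[:2];B=ray("top",f(*b),z)[:2];d=B-A
    print(t,A,B,"len",np.hypot(*d),"mid",(A+B)/2,"ang",np.degrees(np.arctan2(d[1],d[0])))
line((296,256),(484,261),.217,"grip")
line((336,101),(343,443),.120,"key")
line((317,110),(329,437),.120,"keyleft")
line((352,110),(358,437),.120,"keyright")
# dish rim circle
A=[ray("top",f(*p),.103)[:2] for p in((97,270),(580,280),(335,31),(340,516))];print(A,np.mean(A,0))
# drum top disc
A=[ray("top",f(*p),.184)[:2] for p in((264,262),(488,262),(374,149),(374,376))];print(A)
for n,X in(("side",(.575,-.199,.217)),("side",(.575,-.199,.120))):print(proj(n,X))
from scipy.spatial.transform import Rotation as R
s=manip.get_state(); M=R.from_rotvec(s["eef_rot"]).as_matrix();print(M.round(3),s["eef_pos"])
im=cv2.imread("pics/top0.png");cv2.imwrite("pics/zl.png",cv2.resize(im[160:300,105:255],None,fx=4,fy=4,interpolation=cv2.INTER_CUBIC))
```

```text
grip [ 0.57385873 -0.16584712] [ 0.5729396  -0.23395531] len 0.06811439120136646 mid [ 0.57339916 -0.19990122] ang -90.77316212318516
key [ 0.64329771 -0.1975846 ] [ 0.50565983 -0.20086157] len 0.13767688171222353 mid [ 0.57447877 -0.19922309] ang -178.6361212494845
keyleft [ 0.63954986 -0.18994348] [ 0.50798131 -0.19525447] len 0.13167569956972616 mid [ 0.57376559 -0.19259898] ang -177.68841527664713
keyright [ 0.63973093 -0.20404203] [ 0.50813907 -0.20685231] len 0.13162187159278327 mid [ 0.573935   -0.20544717] ang -178.77657623440373
[array([ 0.57477653, -0.10325302]), array([ 0.57329074, -0.30043403]), array([ 0.67444002, -0.20012991]), array([ 0.47589846, -0.20285376])] [ 0.57460143 -0.20166768]
[array([ 0.57367544, -0.1592401 ]), array([ 0.57478569, -0.24336757]), array([ 0.61690346, -0.20045085]), array([ 0.53137382, -0.20067677])]
[289.1037274  243.60376419]
[286.12972017 308.85375982]
[[-0.    -0.901  0.433]
 [-0.001  0.433  0.901]
 [-1.    -0.    -0.001]] [0.2163781  0.45043702 0.23089712]
```

arm_command:
  plan:
    - [-10,-40,-28,0,0,0]
    - [-10,-40,-28,0,0,0]
    - [-10,-40,-28,0,0,0]
    - [-10,-40,-28,0,0,0]
    - [-10,-40,-28,0,0,0]
    - [-5,-40,-28,0,0,0]
    - [0,-40,-28,0,0,0]
    - [0,-40,-28,0,0,0]
    - [0,-40,-28,0,0,0]
    - [0,-40,-28,0,0,0]
    - [0,-40,-28,0,0,0]
    - [0,-40,-28,0,0,0]
  fingers: 0

```text
time_s: 1.6
eef_pos: [0.51, -0.0749, 0.2859]
eef_rot: [-0.879, 1.391, 0.877]
ft_force: [1.1, 0.4, 0.3]
width: 0.0856
```

```bash
cat > s.py <<'E'
from h import *
import sys
from scipy.spatial.transform import Rotation as R
s=manip.get_state(); M=R.from_rotvec(s["eef_rot"]).as_matrix()
tgt=np.array([float(a) for a in sys.argv[1:4]])
phi=float(sys.argv[4])
d=M.T@(tgt-s["eef_pos"])*1000
print("t",s["time_s"],"pos",s["eef_pos"].round(4),"q",s["q"].round(3),"w",round(s["width"],4),"F",s["ft_force"].round(1),s["wrist_torque"].round(2))
# desired orientation: x down, z at phi
p=np.radians(phi); z=np.array([np.cos(p),np.sin(p),0]);x=np.array([0,0,-1.]);T=np.c_[x,np.cross(z,x),z]
print("tool shift mm",d.round(1),"tool turn",R.from_matrix(M.T@T).as_rotvec().round(3),"jaw ang",np.degrees(np.arctan2(M[1,2],M[0,2])).round(2))
E
python3 s.py .574 -.1998 .26 -0.8
```

```text
t 1.6 pos [ 0.51   -0.0749  0.2859] q [-0.144  0.247  0.147  1.473 -0.004  0.299] w 0.0856 F [1.1 0.4 0.3] [0.07 0.02 0.06]
tool shift mm [  26.2 -111.3  -85.3] tool turn [ 1.142e+00 -5.000e-03  1.000e-03] jaw ang 64.66
```

arm_command:
  plan:
    - [0,-37,-28,0,0,0]
    - [0,-37,-28,0,0,0]
    - [0,-37,-28,0,0,0]
    - [0,0,0,0.17,0,0]
    - [0,0,0,0.17,0,0]
    - [0,0,0,0.17,0,0]
    - [0,0,0,0.17,0,0]
    - [0,0,0,0.17,0,0]
    - [0,0,0,0.17,0,0]
    - [0,0,0,0.12,0,0]
    - [0,0,0,0,0,0]

```text
time_s: 2.98
eef_pos: [0.5754, -0.2065, 0.2795]
eef_rot: [0.04, 1.583, -0.041]
ft_force: [0.0, -0.2, 0.3]
width: 0.0853
```

```bash
python3 s.py .574 -.1998 .26 -0.8
```

```text
t 2.975 pos [ 0.5754 -0.2065  0.2795] q [-0.342  0.476  0.458  1.565 -0.004  1.28 ] w 0.0853 F [ 0.  -0.2  0.3] [-0.04 -0.03  0.01]
tool shift mm [19.5  6.7 -1.5] tool turn [-0.038 -0.013  0.001] jaw ang -2.97
```

arm_command:
  plan:
    - [0,7,-1.5,-0.038,-0.013,0]
    - [25,0,0,0,0,0]
    - [25,0,0,0,0,0]
    - [0,0,0,0,0,0]

```text
time_s: 3.48
eef_pos: [0.574, -0.1979, 0.2284]
eef_rot: [-0.003, 1.568, 0.002]
ft_force: [-0.6, 0.6, 0.6]
width: 0.0856
```

```bash
python3 s.py .574 -.1998 .19 -0.8
python3 - <<'E'
from h import *
a=manip.grab_frame("side");b=manip.grab_frame("top")
cv2.imwrite("pics/s1.png",np.hstack([cv2.resize(a[150:400,180:400],None,fx=1.8,fy=1.8),cv2.resize(b[130:380,300:500],None,fx=1.8,fy=1.8)]))
E
```

```text
t 3.475 pos [ 0.574  -0.1979  0.2284] q [-0.332  0.441  0.276  1.403  0.     1.235] w 0.0856 F [-0.6  0.6  0.6] [ 0.04 -0.    0.01]
tool shift mm [38.4 -1.9 -0.1] tool turn [0.017 0.003 0.   ] jaw ang 0.19
```

View pics/s1.png

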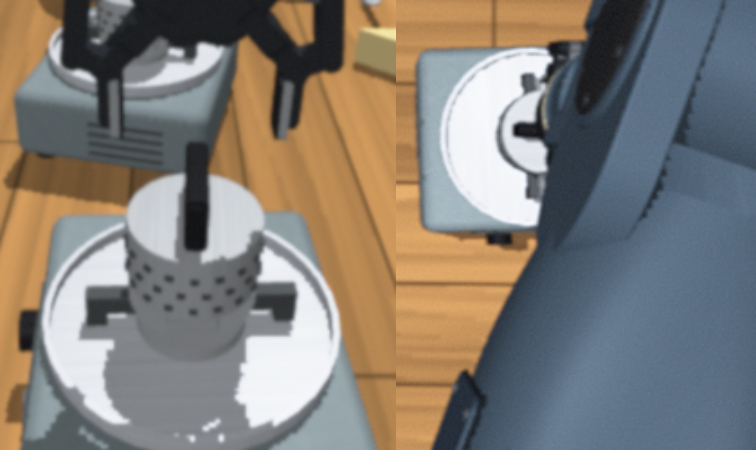

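The fingers straddle the grip, centred to within 1–2 mm in the side view: finger inner faces at crop x 122 and 277, grip at 197. Next I'll descend and close.

arm_command:
  plan:
    - [19,-2,0,0.017,0.003,0]
    - [19,0,0,0,0,0]
    - [0,0,0,0,0,0]

```text
time_s: 3.95
eef_pos: [0.5769, -0.2008, 0.196]
eef_rot: [0.007, 1.563, -0.012]
ft_force: [-0.5, -1.0, 0.8]
width: 0.0856
```

arm_command:
  plan:
    - [0,0,0,0,0,0]
    - [0,0,0,0,0,0]
    - [0,0,0,0,0,0]
    - [0,0,0,0,0,0]
    - [0,0,0,0,0,0]
    - [0,0,0,0,0,0]
    - [0,0,0,0,0,0]
    - [0,0,0,0,0,0]
  fingers: 255
  grip_force: 30

```text
time_s: 4.95
eef_pos: [0.5773, -0.201, 0.1988]
eef_rot: [0.005, 1.561, -0.012]
ft_force: [-2.3, -0.4, -2.0]
width: 0.0131
```

```bash
python3 s.py .574 -.1998 .19 -0.8
```

```text
t 4.95 pos [ 0.5773 -0.201   0.1988] q [-3.350e-01  4.440e-01  2.060e-01  1.322e+00 -1.000e-03  1.247e+00] w 0.0131 F [-2.3 -0.4 -2. ] [-0.    0.28  0.  ]
tool shift mm [ 8.8  1.2 -3.4] tool turn [0.003 0.01  0.004] jaw ang -0.63
```

The arm drifted to 9 mm high and 3 mm off in x, so I'll reopen and re-seat before closing again.

arm_command:
  plan:
    - [0,0,0,0,0,0]
    - [0,0,0,0,0,0]
    - [0,0,0,0,0,0]
    - [8,1,-3,0.003,0.01,0]
    - [0,0,0,0,0,0]
  fingers: 130

```text
time_s: 5.58
eef_pos: [0.5749, -0.2, 0.1907]
eef_rot: [0.008, 1.57, -0.014]
ft_force: [-0.5, -0.5, 0.1]
width: 0.042
```

```bash
python3 s.py .574 -.1998 .19 -0.8
```

```text
t 5.575 pos [ 0.5749 -0.2     0.1907] q [-0.333  0.448  0.192  1.313 -0.004  1.252] w 0.042 F [-0.5 -0.5  0.1] [ 0.03 -0.01  0.02]
tool shift mm [ 0.7  0.2 -0.9] tool turn [-0.     0.001  0.004] jaw ang -0.81
```

arm_command:
  plan:
    - [0,0,-1,0,0,0]
    - [0,0,0,0,0,0]
    - [0,0,0,0,0,0]
    - [0,0,0,0,0,0]
    - [0,0,0,0,0,0]
  fingers: 255
  grip_force: 30

```text
time_s: 6.2
eef_pos: [0.5737, -0.1999, 0.1903]
eef_rot: [0.008, 1.571, -0.014]
ft_force: [0.1, -0.6, -2.5]
width: 0.0133
```

```bash
python3 s.py .574 -.1998 .19 -88.5
```

```text
t 6.2 pos [ 0.5737 -0.1999  0.1903] q [-0.333  0.447  0.189  1.311 -0.004  1.251] w 0.0133 F [ 0.1 -0.6 -2.5] [-0.02 -0.01  0.  ]
tool shift mm [0.3 0.1 0.3] tool turn [1.531 0.003 0.003] jaw ang -0.81
```

arm_command:
  plan:
    - [0,0,0,0.12,0,0]
    - [0,0,0,0.12,0,0]
    - [0,0,0,0.12,0,0]
    - [0,0,0,0.12,0,0]
    - [0,0,0,0,0,0]

```text
time_s: 6.82
eef_pos: [0.5736, -0.2007, 0.1904]
eef_rot: [0.394, 1.533, -0.402]
ft_force: [-0.1, 1.8, -2.1]
width: 0.0134
```

```bash
python3 s.py .574 -.1998 .19 -88.5
```

```text
t 6.825 pos [ 0.5736 -0.2007  0.1904] q [-0.334  0.447  0.189  1.311 -0.005  1.745] w 0.0134 F [-0.1  1.8 -2.1] [ 0.41 -0.03 -0.04]
tool shift mm [ 0.4  1.  -0.1] tool turn [1.037 0.005 0.003] jaw ang -29.11
```

arm_command:
  plan:
    - [0,0.5,0,0.125,0,0]
    - [0,0,0,0.125,0,0]
    - [0,0,0,0.125,0,0]
    - [0,0,0,0.125,0,0]
    - [0,0,0,0.125,0,0]
    - [0,0,0,0.125,0,0]
    - [0,0,0,0.125,0,0]
    - [0,0,0,0.12,0,0]
    - [0,0,0,0,0,0]

```text
time_s: 7.95
eef_pos: [0.5758, -0.2007, 0.1902]
eef_rot: [1.156, 1.233, -1.161]
ft_force: [1.0, -0.6, -4.9]
width: 0.0132
```

```bash
python3 s.py .574 -.1998 .19 -88.5
python3 - <<'E'
from h import *
a=manip.grab_frame("side")
cv2.imwrite("pics/s2.png",cv2.resize(a[150:400,180:400],None,fx=2.2,fy=2.2))
E
```

```text
t 7.95 pos [ 0.5758 -0.2007  0.1902] q [-0.333  0.448  0.19   1.308 -0.005  2.742] w 0.0132 F [ 1.  -0.6 -4.9] [-0.27 -0.29  0.04]
tool shift mm [ 0.2 -1.7 -1. ] tool turn [ 0.041  0.007 -0.003] jaw ang -86.14
```

View pics/s2.png

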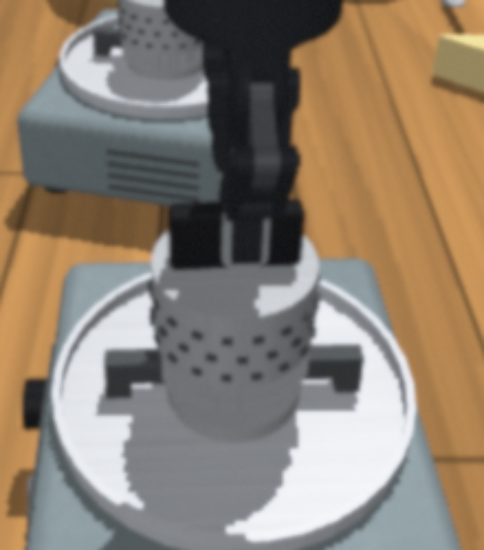

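The grip now lies along the key, and the drum is still held high. I'll make the last small turn, then let go.

arm_command:
  plan:
    - [0,-1.5,-1,0.045,0.007,0]
    - [0,0,0,0,0,0]

```text
time_s: 8.25
eef_pos: [0.5749, -0.2007, 0.1903]
eef_rot: [1.187, 1.22, -1.184]
ft_force: [1.8, -2.2, -5.0]
width: 0.0131
```

arm_command:
  plan:
    - [0,0,0,0,0,0]
    - [0,0,0,0,0,0]
    - [0,0,0,0,0,0]
    - [0,0,0,0,0,0]
    - [0,0,0,0,0,0]
    - [0,0,0,0,0,0]
  fingers: 60

```text
time_s: 9.0
eef_pos: [0.5748, -0.2004, 0.191]
eef_rot: [1.183, 1.223, -1.178]
ft_force: [0.0, -0.4, 0.7]
width: 0.0655
```

```bash
python3 s.py .574 -.1998 .19 -88.5
python3 - <<'E'
from h import *
a=manip.grab_frame("side")
cv2.imwrite("pics/s3.png",cv2.resize(a[150:400,180:400],None,fx=2.2,fy=2.2))
E
```

```text
t 9.0 pos [ 0.5748 -0.2004  0.191 ] q [-3.360e-01  4.460e-01  1.890e-01  1.310e+00  1.000e-03  2.768e+00] w 0.0655 F [ 0.  -0.4  0.7] [ 0.01 -0.02 -0.  ]
tool shift mm [ 1.  -0.8 -0.6] tool turn [ 0.012  0.001 -0.005] jaw ang -87.83
```

View pics/s3.png

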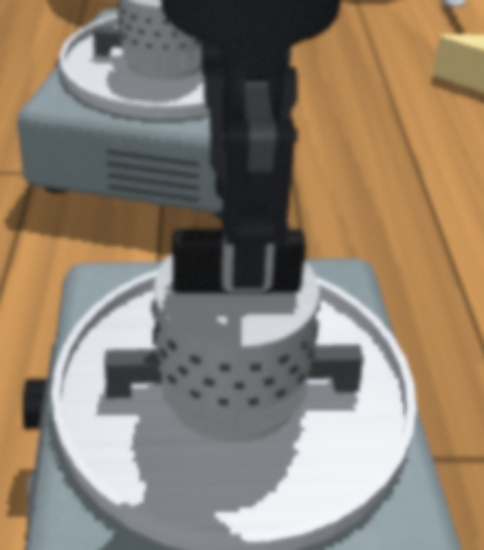

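The drum has dropped: the grip's top edge went from crop row 205 to 232, about 16 mm. I'll retreat straight up and away.

arm_command:
  plan:
    - [-30,0,0,0,0,0]
    - [-40,0,0,0,0,0]
    - [-40,0,0,0,0,0]
    - [0,40,0,0,0,0]
    - [0,50,0,0,0,0]
    - [0,50,0,0,0,0]
    - [0,50,0,0,0,0]
    - [0,50,0,0,0,0]
    - [0,0,0,0,0,0]
    - [0,0,0,0,0,0]

```text
time_s: 10.3
eef_pos: [0.6787, -0.1723, 0.3097]
eef_rot: [1.173, 1.255, -1.199]
ft_force: [0.4, -0.1, 0.2]
width: 0.0654
```

```bash
python3 s.py .574 -.1998 .3 -88.5
python3 - <<'E'
from h import *
a=manip.grab_frame("side");b=manip.grab_frame("top")
cv2.imwrite("pics/s4.png",np.hstack([cv2.resize(a[150:400,180:400],None,fx=1.6,fy=1.6),cv2.resize(b[110:360,270:520],None,fx=1.6,fy=1.6)]))
for z in(.201,.217):print([proj("side",(.574+d,-.2,z)).round(1) for d in(-.033,.033)])
cv2.imwrite("pics/s4full.png",a)
E
```

```text
t 10.3 pos [ 0.6787 -0.1723  0.3097] q [-0.249  0.917  1.351  2.036  0.     2.855] w 0.0654 F [ 0.4 -0.1  0.2] [-0.01 -0.04 -0.02]
tool shift mm [  12.5 -105.4   23.6] tool turn [ 0.012 -0.009  0.029] jaw ang -87.84
[array([257.2, 255.7]), array([318.1, 256.3])]
[array([257.1, 243.9]), array([319.2, 244.5])]
```

View pics/s4.png

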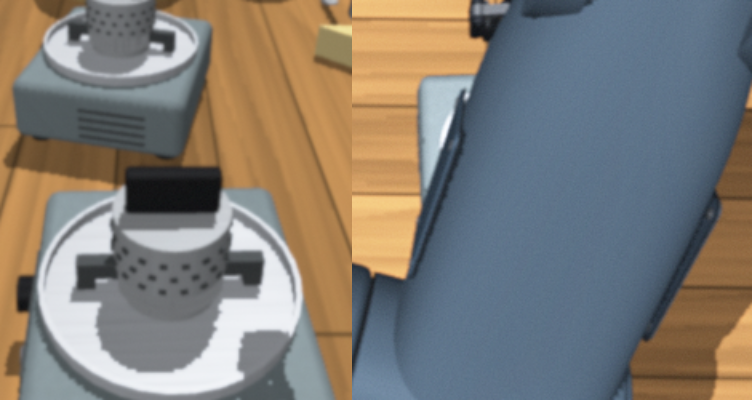

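View pics/s4full.png

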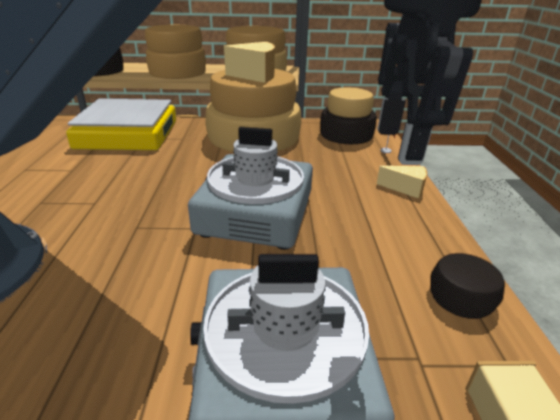

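The grip's top edge is at side-view row about 256, spanning columns 258–318. That matches the home prediction of row 256 (riding high would be row 244). The arm retreated to the edge of its reach, so I'll back it off the joint limits before handing in.

arm_command:
  plan:
    - [0,-40,-20,0,0,0]
    - [0,-40,-50,0,0,0]
    - [0,-40,-50,0,0,0]
    - [0,-40,-50,0,0,0]
    - [0,0,0,0,0,0]
    - [0,0,0,0,0,0]

```text
time_s: 11.15
eef_pos: [0.5751, -0.0572, 0.3249]
eef_rot: [1.178, 1.248, -1.196]
ft_force: [-0.2, -0.8, -1.3]
width: 0.0654
```

```bash
python3 s.py .574 -.1998 .3 -88.5
python3 - <<'E'
from h import *
b=manip.grab_frame("top");a=manip.grab_frame("side")
cv2.imwrite("pics/s5.png",b);cv2.imwrite("pics/s5s.png",a)
E
```

```text
t 11.15 pos [ 0.5751 -0.0572  0.3249] q [-0.102  0.427  0.499  1.666  0.005  3.005] w 0.0654 F [-0.2 -0.8 -1.3] [-0.03 -0.    0.01]
tool shift mm [ 23.9  -5.6 142.7] tool turn [ 0.009 -0.008  0.023] jaw ang -88.0
```

View pics/s5.png

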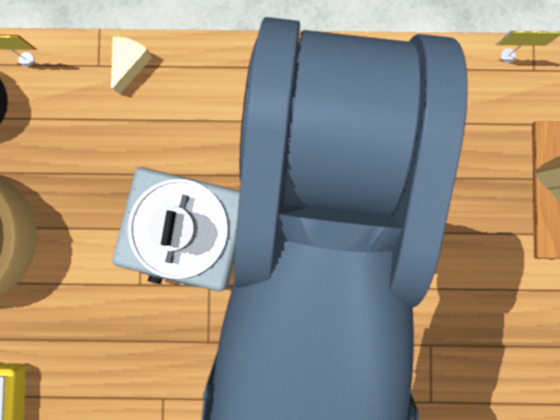

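View pics/s5s.png

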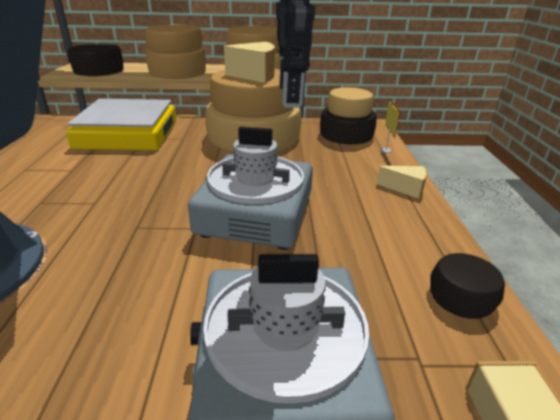

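The worked drum is home, with its grip at about (288,268) in the side view. The other drum (about (172,228) in the top view) is unchanged, and the arm hangs clear of everything.

```bash
python3 -c "
from workcell import manip
print(manip.job_done())"
```

```text
the job is handed in; nothing more can be done
None
```

The drum that was riding high is now home on its shaft, and I handed the job in at about 11 s of the 35 s allowed. I gripped it by the wing, turned it about 87° clockwise into line with the key, let go and backed the arm off.

**Drum height:** in the side view the grip's top edge sits at row 256, which is where a home drum should show. Riding high it would be at row 244. The grip also lies in line with the key.

**Other grater:** its drum looks unchanged in both views.

**Forces:** every reading stayed around 5 N or less. The arm hung clear with the fingers open at the end.

**Things that went less well:**
- **First grasp:** it closed about 9 mm too high and 3 mm off to the side, so I opened and re-gripped.
- **Joint limit:** while backing away, the arm reached the edge of its range. Joint 3 read 1.351 against a limit of 1.35, and joint 4 read 2.036 against 2.04. I moved it back well inside straight away, but that joint 3 reading is at the limit or about 0.001 rad over it.
- **Final top view:** the arm hid the finished drum from the top camera, so its final position is confirmed by the side camera only.

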